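# Unbolt the dry-storage case and take out the spare lamps

## Task

Take all the spare lamp cartons out of the bolted storage case: loosen both wing nuts, swing both eyebolts out to the front clear of the lid's lugs, and swing the lid right back past upright. Put every carton from the pockets into the open steel tray (standing or lying, down in the tray and not on top of another), then shut the lid again, leaving the bolts swung out and the bottles beside the case standing.

Things in the scene. Friction and masses are not known exactly. Their poses are not given: they have to be found in the camera images.
- case: dry-storage case fixed to the bench, base 120 (x) x 160 (y) x 60 mm; origin at the centre of its underside, z up, front with the bolts towards -x. Pocket tray inside (top at z = 58 mm) with four 41 mm square pockets, floor at z = 26, centres x = -32 or +20, y = +36 or -36. Shut lid's top at z = 96. Lid hinge line along y at x = +60, z = 60 (all mm, case frame)
- lid (a joint): hinged deep cover, 0 = shut, grows as its front edge rises and swings to the back, stop at 1.9 rad. 0.3 kg, some hinge friction: left alone it falls shut from below about 0.6 rad, falls back on to its stop from above about 1.75 rad, and stays put between. It cannot lift while a bolt is in its lug
- lid_handle (a point): middle of the lid's round bar handle, 11 mm thick, 60 mm long along the case's y, on two posts at its ends; centre of the bar 40 mm above the lid's top face. With the lid shut it lies at x = -38, y = 0, z = 136 mm in the case's frame; its z axis is the lid's outward normal
- tray: loose open steel tray, 220 mm long (its x) x 120 mm wide (its y) x 30 mm high, wall and floor 3 mm, 0.6 kg; origin at the centre of its underside, z up
- wing_nut_left (a joint): brass wing nut on the left swing bolt (y = +64 mm, x = -70 mm in the case's frame). Grows as it is turned anticlockwise seen from above (loosening), 0 = tight, stop at 3.2 rad; rises 3.2 mm per rad; friction 0.08 N m. Its foot sits behind a 5 mm lip on the lug, so the bolt cannot swing until the foot clears the lip, from about 2.4 rad
- nut_grip_left (a point): centre of the wings of the left wing nut: an upright blade 48 mm long along this point's y, 10 mm thick along its x, 20 mm high (10 mm above and below this point), on the bolt's axis; point z is up the bolt. The round bolt end (10 mm thick) stands up out of the middle of the wings
- swing_bolt_left (a joint): left hinged eyebolt, 0 = upright in the slot of the lid's lug; grows as its top swings out to the front (towards the case's -x) about a pin along y at x = -70, z = 32 mm in the case's frame; stop at 1.3 rad. Moves easily once the nut is backed off, and falls on to its stop by itself from about 0.4 rad
- bolt_tip_left (a point): upper end of the left swing bolt, 116 mm from its pin; 10 mm thick
- wing_nut_right (a joint): brass wing nut on the right swing bolt (y = -64 mm, x = -70 mm in the case's frame). Grows as it is turned anticlockwise seen from above (loosening), 0 = tight, stop at 3.2 rad; rises 3.2 mm per rad; friction 0.08 N m. Its foot sits behind a 5 mm lip on the lug, so the bolt cannot swing until the foot clears the lip, from about 2.4 rad
- nut_grip_right (a point): centre of the wings of the right wing nut: an upright blade 48 mm long along this point's y, 10 mm thick along its x, 20 mm high (10 mm above and below this point), on the bolt's axis; point z is up the bolt. The round bolt end (10 mm thick) stands up out of the middle of the wings
- swing_bolt_right (a joint): right hinged eyebolt, 0 = upright in the slot of the lid's lug; grows as its top swings out to the front (towards the case's -x) about a pin along y at x = -70, z = 32 mm in the case's frame; stop at 1.3 rad. Moves easily once the nut is backed off, and falls on to its stop by itself from about 0.4 rad
- bolt_tip_right (a point): upper end of the right swing bolt, 116 mm from its pin; 10 mm thick
- carton_a: small lamp carton 36 x 36 x 62 mm, 30 g, loose, standing in a pocket of the case at the start (two to four of the four are there; it then stands 28 mm above the case's rim); origin at the centre of its underside, z along its 62 mm length
- carton_b: small lamp carton 36 x 36 x 62 mm, 30 g, loose, standing in a pocket of the case at the start (two to four of the four are there; it then stands 28 mm above the case's rim); origin at the centre of its underside, z along its 62 mm length
- carton_c: small lamp carton 36 x 36 x 62 mm, 30 g, loose, standing in a pocket of the case at the start (two to four of the four are there; it then stands 28 mm above the case's rim); origin at the centre of its underside, z along its 62 mm length
- carton_d: small lamp carton 36 x 36 x 62 mm, 30 g, loose, standing in a pocket of the case at the start (two to four of the four are there; it then stands 28 mm above the case's rim); origin at the centre of its underside, z along its 62 mm length
- wash_bottle: bystander: plastic wash bottle, 62 mm body, 196 mm high with its spout, upright; origin at the underside
- dropper_a: bystander: dropper bottle 33 mm wide, 96 mm high, upright; origin at the underside
- dropper_b: bystander: dropper bottle 33 mm wide, 96 mm high, upright; origin at the underside

How it is judged:
On the way, in this order (a step that is already met when the one before it is completed fails the run):
1. both wing nuts are loosened (value of joint each of wing_nut_left, wing_nut_right above 1.6 rad), for 0.1 s.
2. both eyebolts are swung out of the lugs to the front (value of joint each of swing_bolt_left, swing_bolt_right above 0.8 rad), for 0.2 s.
3. the lid is swung back past upright (value of joint lid above 1.57 rad), for 0.2 s.
At the end, for the whole second after the job is handed in: Every carton that was in the case lies or stands at rest in the steel tray (its origin within the tray's walls and less than 45 mm above the tray's underside, so not on top of another), the lid is shut (under 0.06 rad) and both bolts are swung out (over 0.8 rad) (all of step 2 and x of carton_a in the frame of tray between -0.108 and 0.108 m and y of carton_a in the frame of tray between -0.058 and 0.058 m and z of carton_a in the frame of tray between -0.01 and 0.045 m and linear speed of each of carton_a, carton_b, carton_c, carton_d below 0.03 m/s and x of carton_b in the frame of tray between -0.108 and 0.108 m and y of carton_b in the frame of tray between -0.058 and 0.058 m and z of carton_b in the frame of tray between -0.01 and 0.045 m and x of carton_c in the frame of tray between -0.108 and 0.108 m and y of carton_c in the frame of tray between -0.058 and 0.058 m and z of carton_c in the frame of tray between -0.01 and 0.045 m and x of carton_d in the frame of tray between -0.108 and 0.108 m and y of carton_d in the frame of tray between -0.058 and 0.058 m and z of carton_d in the frame of tray between -0.01 and 0.045 m and value of joint lid below 0.06 rad); the robot touches nothing.
It fails at once if a bottle beside the case is knocked over (angle between any of wash_bottle, dropper_a, dropper_b's own z axis and vertical above 0.6 rad).
Of carton_a, carton_b, carton_c, carton_d only 2 to 4 are there at a start; the rules pass over those that are not, and their reading is None.
At some moment in a run one of tray may be knocked a few centimetres aside while the robot is not near it.
Once in a run the grip may slacken for a moment while it holds something.
It also fails if it takes over 210 s, if anything falls off the work surface, if the arm or the gripper's body presses on something with over 40 N, if the wrist force passes 120 N, or if a joint passes its speed limit or range.

## Robot

A 6-joint arm with a two-finger parallel gripper is mounted at the origin on the work surface; the furniture and walls round the work are solid. World frame = base frame: x ahead of the robot, y to its left, z up, the work surface at z = 0. Lengths are in m, angles in rad, forces in N, time in s.
With the tool pointing down it reaches from about 0.375 to 0.975 m from the base axis. Payload 3.8 kg.
Tool frame: the origin (TCP) lies at the very end of the fingers, on their centre line; the grasp point (between the pads) lies bot.hold_point_z behind it (bot.hold_point_z is the distance from the TCP to the grasp point, in m); z points along the fingers, y is the line along which they close (so a half turn about z gives the same grasp; the last joint's range is limited). The gripper opens to 85 mm and grips with 20 to 120 N. Pads are 22 mm wide; open, the fingers measure 114 mm over their backs; the gripper's body (76 mm by 85 mm) begins 54 mm behind the grasp point. The pads swing forward as they close: fully open they stand 13 mm farther back than shut.
Start: joints at [1.228, 0.264, 1.604, -0, 1.274, -0.037], TCP at [0.203, 0.644, 0.231] pointing down, gripper open.
Joint ranges: [-2.63, 2.63], [-0.94, 2.18], [0.31, 2.57], [-1.31, 4.45], [0, 2.66], [-2.55, 2.55]. Speed limits (rad/s): [2.57, 2.57, 3.14, 3.14, 3.14, 3.14].

## Interface

Orientations are given as a rotation vector (axis times angle).
In Python, from workcell import bot, imaging, finish_job gives the robot as it stands (bot), with the cameras (imaging) and the job as plain functions.
- The arm moves only by the shell command python3 jog.py FILE [OPENING] [FORCE], which reads ROWS from the file FILE. ROWS is a JSON list of rows, 1 to 5 of them, each of 4 numbers: dx, dy, dz in m, then a turn about the tool's z in rad; each row shifts and turns the commanded pose from where the row before left it, along the tool's axes as they then stand; what a row does not reach is not made up. A row lasts 1/8 s, in which the tool goes at most 0.0625 m and 0.188 rad, less where a joint would pass 70% of its speed; a pose out of reach is approached as far as the arm can. OPENING is the opening from 0.0 (shut) to 1.0 (fully open), set as the command begins (- or left out keeps the last). The fingers move at their own pace and stop on an object; FORCE is the grip in N (left out, the last holds). Time passes only in rows, so rows that do not move let the fingers close. It prints the time, the measured TCP pose, the force, the opening and the grip force at its end. Input that does not fit is refused with a message, and nothing moves.
- bot.read_state(): the state, without advancing time (a new reading comes with each control period).
- imaging.read_camera(name): name is "scene" or "top" or "wrist"; returns the picture (400x640x3 uint8, red, green, blue); there is no depth.
- imaging.camera_info(name): a dict with "intrinsics" (3x3 intrinsics, pixels), "extrinsics" (4x4, takes a point from camera to world coordinates). Camera axes: x right, y down, z forward; pixel columns grow to the right and rows downward; lengths in m; the calibration is good to about 2 mm. A picture is of the moment at which its call begins: read the wrist's pose just before it. camera_info takes no time and is no camera call; for the wrist camera it gives the pose at the moment of the call.
- finish_job(): hands the job in; it is judged then, once.
The state is a dict: "time": time; "q": joint angles; "joint_vel": joint speeds; "joint_torque": joint torques, N m; "tool_pos": TCP position; "tcp_rot": TCP orientation; "wrist_force": force on the tool from outside, world axes, zero at the start; "torque": the same for the moment, N m; "width": opening from 0.0 (shut) to 1.0 (fully open); "grip_force": force on a finger pad.
Only numpy, scipy, OpenCV 4.12 (cv2) and the standard library are available. Lean on these libraries where they do the work, as an engineer would, in place of code of your own. Each camera call takes 0.05 s, during which the arm holds its last target. There are 200 camera calls.

## Working session

There is one attempt and no reset: what is moved stays moved. The work goes in short steps, Python scripts to look and compute and a shell command to move; the robot and the scene stay as the last step left them, time stands still between calls to the robot, and variables do not carry over. Pictures are saved under pics/ and viewed, at most 14 in all, crops included, and the job is handed in when it is done.

```bash
ls; mkdir -p pics; python3 - <<'E'
from workcell import bot, imaging, finish_job
import cv2, numpy as np
s=bot.read_state();print(s['tool_pos'],s['tcp_rot'],s['width'],bot.hold_point_z)
for n in ('top','scene'):
    im=imaging.read_camera(n);cv2.imwrite(f'pics/{n}0.png',im[:,:,::-1]);c=imaging.camera_info(n);print(n,np.round(c['intrinsics'],1).tolist(),np.round(c['extrinsics'],3).tolist())
E
```

```text
jog.py
pics
workcell.py
[0.20295201 0.64299784 0.2299267 ] [-0.47839178 -3.10453175  0.00351404] 1.0000413410036162 0.0187
top [[420.1, 0.0, 321.7], [0.0, 420.1, 197.7], [0.0, 0.0, 1.0]] [[-0.021, -0.986, 0.165, 0.389], [-1.0, 0.018, -0.018, 0.06], [0.015, -0.166, -0.986, 1.007], [0.0, 0.0, 0.0, 1.0]]
scene [[506.7, 0.0, 321.2], [0.0, 506.7, 202.5], [0.0, 0.0, 1.0]] [[0.519, -0.389, 0.761, -0.431], [-0.855, -0.239, 0.46, -0.518], [0.003, -0.89, -0.457, 0.681], [0.0, 0.0, 0.0, 1.0]]
```

View pics/top0.png

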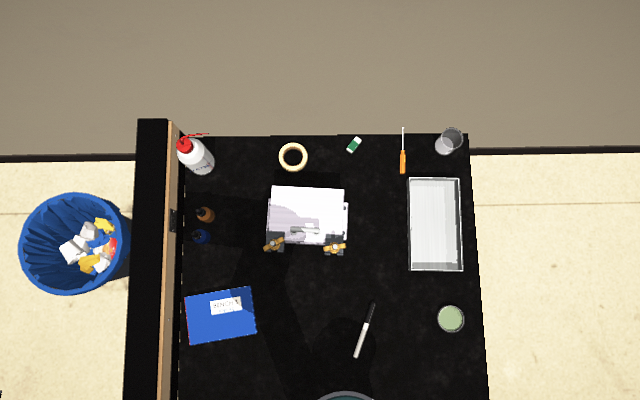

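View pics/scene0.png

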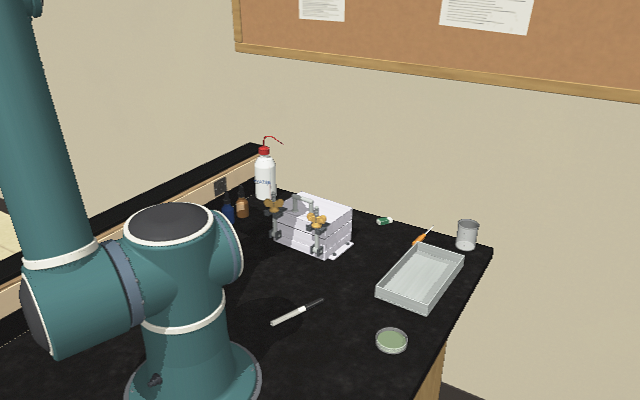

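The top view shows the case at about (307,215), with its nuts towards the robot at (273,244) and (334,248). The tray is at (435,224), the droppers at (205,214) and (201,236), and the wash bottle at (195,155). I'll enlarge the case next.

```bash
python3 - <<'E'
import cv2, numpy as np
a=cv2.imread('pics/top0.png')[175:265,250:365];b=cv2.imread('pics/scene0.png')[180:270,250:365]
f=lambda i:cv2.resize(i,None,fx=6,fy=6,interpolation=cv2.INTER_CUBIC)
cv2.imwrite('pics/topc.png',f(a));cv2.imwrite('pics/scenec.png',f(b))
E
```

```text
(no output)
```

View pics/topc.png

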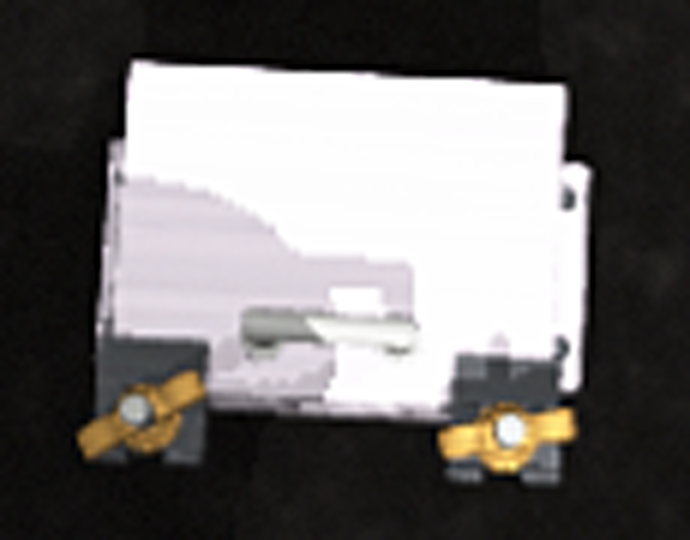

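View pics/scenec.png

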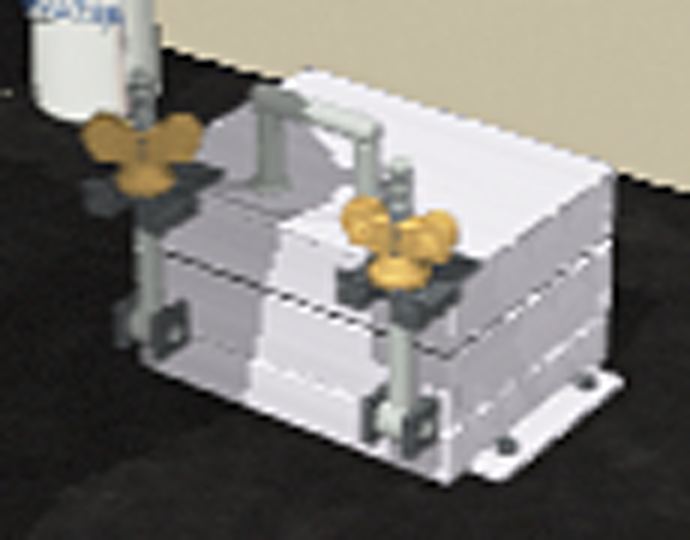

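The crops show bolt tips at (136,408) and (511,430) in the top crop, with the handle middle at (330,327). The left wing blade is tilted about 25° and the right about 8°. I'll fit poses now.

```bash
cat > h.py <<'E'
import numpy as np, cv2
from workcell import bot, imaging, finish_job
from scipy.optimize import least_squares
from scipy.spatial.transform import Rotation as R
def cam(n):
    c=imaging.camera_info(n);return np.array(c['intrinsics']),np.array(c['extrinsics'])
def proj(n,P,c=None):
    K,E=c or cam(n);P=np.atleast_2d(P);p=(P-E[:3,3])@E[:3,:3];u=p@K.T;return u[:,:2]/u[:,2:]
def unproj(n,uv,z,c=None):
    K,E=c or cam(n);d=E[:3,:3]@np.linalg.solve(K,[*uv,1]);return E[:3,3]+d*(z-E[2,3])/d[2]
def T2(p,P):
    P=np.atleast_2d(P);c,s=np.cos(p[2]),np.sin(p[2]);return np.c_[p[0]+c*P[:,0]-s*P[:,1],p[1]+s*P[:,0]+c*P[:,1],P[:,2]]
E
python3 - <<'E'
from h import *
u=lambda a,o:(np.array(a)+.5)/6-.5+np.array(o)
topP=[(-38,0,136),(-70,64,148),(-70,-64,148),(60,80,96),(60,-80,96)]
topU=u([(330,325),(136,406),(511,427),(130,62),(567,85)],(250,175))
scP=[(-38,30,136),(-38,-30,136),(-70,-64,148),(60,-80,96),(-60,-80,0)]
scU=u([(268,95),(372,130),(400,160),(612,175),(450,485)],(250,180))
ct,cs=cam('top'),cam('scene')
def f(p):
    return np.r_[proj('top',T2(p,np.array(topP)/1e3),ct)-topU,proj('scene',T2(p,np.array(scP)/1e3),cs)-scU].ravel()
r=least_squares(f,[.45,.05,0],loss='soft_l1');print('case',r.x);print(np.round(f(r.x).reshape(-1,2),1).tolist())
p=r.x
# nut z: from scene wing centre
for y,s in((64,(142,140)),(-64,(400,228))):
    z=least_squares(lambda z:(proj('scene',T2(p,np.array([[-.07,y/1e3,z[0]]])),cs)-u(s,(250,180))).ravel(),[.12]).x;print('nutz',z)
# blade ends top
for ends in (((82,440),(205,388)),((440,443),(577,422))):
    a,b=[unproj('top',u(e,(250,175)),.12,ct) for e in ends];d=a-b;print('blade',a,b,np.arctan2(d[1],d[0]),(a+b)/2)
tu=np.array([(407,177),(459,177),(464,270),(410,271)])
def g(t):return (proj('top',T2(t,np.array([(.11,.06,.03),(.11,-.06,.03),(-.11,-.06,.03),(-.11,.06,.03)])),ct)-tu).ravel()
t=least_squares(g,[.45,-.2,0]);print('tray',t.x,np.round(t.fun,1))
for n,q in (('wash',(195,155)),('dA',(205,214)),('dB',(201,236))):print(n,unproj('top',q,.08,ct))
E
```

```text
case [ 0.50845055  0.07802349 -0.07080365]
[[0.2, 0.1], [0.1, 0.1], [0.4, -0.2], [0.3, -0.5], [-0.1, -0.6], [-2.2, -0.1], [0.5, 0.6], [-0.4, 0.1], [0.1, -1.8], [-0.8, 0.9]]
nutz [0.11842924]
nutz [0.11900184]
blade [0.43373362 0.1686297  0.12      ] [0.45099274 0.12565627 0.12      ] 1.9527011436790098 [0.44236318 0.14714299 0.12      ]
blade [0.43018992 0.04370873 0.12      ] [ 0.43654039 -0.00445243  0.12      ] 1.7018987390316704 [0.43336515 0.01962815 0.12      ]
tray [ 0.48852034 -0.22180972 -0.02007269] [ 0.8 -0.1 -1.1  0.1 -0.9  0.5  1.1 -0.5]
wash [0.64815455 0.3283241  0.08      ]
dA [0.51296599 0.30237086 0.08      ]
dB [0.46446729 0.30988696 0.08      ]
```

```bash
cat >> h.py <<'E'
CASE=[.50845,.07802,-.0708]
def yaw(s):
    m=R.from_rotvec(s['tcp_rot']).as_matrix();return np.arctan2(m[1,1],m[0,1])
def to(P,th=None):
    """delta in tool axes (after turning to yaw th of the closing line) to world P"""
    s=bot.read_state();y=yaw(s);th=y if th is None else th
    d=np.array(P)-s['tool_pos'];c,n=np.cos(th),np.sin(th)
    print('turn %.3f  dx %.4f dy %.4f dz %.4f'%((y-th+np.pi)%(2*np.pi)-np.pi,-n*d[0]+c*d[1],c*d[0]+n*d[1],-d[2]),'t %.1f q6 %.2f pos %s yaw %.3f w %.2f'%(s['time'],s['q'][5],np.round(s['tool_pos'],4),y,s['width']))
def cw(x,y,z): return T2(CASE,np.array([[x,y,z]])/1e3)[0]
E
echo '[[-0.042,-0.0446,0,0],[-0.042,-0.0446,0,0],[-0.042,-0.0446,0,0],[-0.042,-0.0446,0,0],[-0.042,-0.0446,0,0]]' > mv.in && python3 jog.py mv.in 0.35 30
echo '[[-0.042,-0.0446,0,0],[-0.042,-0.0446,0,0],[-0.042,-0.0446,0,0],[-0.042,-0.0446,0,0],[0,0,0,0]]' > mv.in && python3 jog.py mv.in
echo '[[0,0,0,0.177],[0,0,0,0.177],[0,0,0,0.177],[0,0,0,0.177],[0,0,0,0.175]]' > mv.in && python3 jog.py mv.in
python3 -c "
from h import *
to(cw(-70,64,112),.382)
s=bot.read_state();print(s['tcp_rot'])"
```

```text
time: 0.72
tool_pos: [0.3367, 0.3658, 0.2309]
tcp_rot: [0.478, 3.105, -0.001]
wrist_force: [2.1, 0.8, 0.5]
width: 0.35
grip_force: 0.0
time: 1.35
tool_pos: [0.444, 0.1433, 0.231]
tcp_rot: [0.489, 3.103, -0.002]
wrist_force: [0.6, 0.2, 0.5]
width: 0.349
grip_force: 0.0
time: 1.98
tool_pos: [0.442, 0.1483, 0.2308]
tcp_rot: [-1.764, -2.598, 0.001]
wrist_force: [-0.3, 0.5, 0.2]
width: 0.35
grip_force: 0.0
turn -0.004  dx -0.0018 dy 0.0006 dz 0.1188 t 2.0 q6 -0.11 pos [0.442  0.1483 0.2308] yaw 0.378 w 0.35
[-1.76442654e+00 -2.59793673e+00  6.45156318e-04]
```

```bash
echo '[[-0.0018,0.0006,0.03,0],[0,0,0,0]]' > mv.in && python3 jog.py mv.in
python3 - <<'E'
from h import *
c=cam('wrist');im=imaging.read_camera('wrist');cv2.imwrite('pics/w1.png',im[:,:,::-1])
print(np.round(proj('wrist',[cw(-70,64,148),cw(-70,64,118),cw(-38,0,136),cw(-70,-64,148)],c),0).tolist());to(cw(-70,64,112),.382)
E
```

```text
time: 2.22
tool_pos: [0.4414, 0.1461, 0.1987]
tcp_rot: [-1.755, -2.6, 0.007]
wrist_force: [0.2, 0.2, -0.6]
width: 0.348
grip_force: 0.0
[[330.0, 215.0], [329.0, 203.0], [330.0, 290.0], [263.0, 342.0]]
turn 0.001  dx 0.0003 dy 0.0008 dz 0.0881 t 2.3 q6 -0.12 pos [0.4425 0.1462 0.2001] yaw 0.383 w 0.35
```

View pics/w1.png

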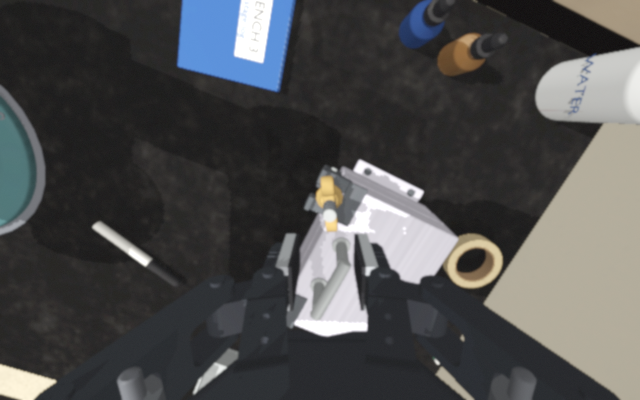

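The wrist view puts the bolt tip at (330,215) and the nut at (329,203), as predicted, and the blade lies along the image's vertical. I'll descend, grip and turn.

```bash
echo '[[0.0003,0.0008,0.044,0],[0,0,0.03,0],[0,0,0.014,0],[0,0,0,0]]' > mv.in && python3 jog.py mv.in | grep -E 'pos|force'
echo '[[0,0,0,0],[0,0,0,0],[0,0,0,0],[0,0,0,0]]' > mv.in && python3 jog.py mv.in 0.0 40
echo '[[0,0,-0.0005,-0.16],[0,0,-0.0005,-0.16],[0,0,-0.0005,-0.16]]' > mv.in && python3 jog.py mv.in
```

```text
tool_pos: [0.4444, 0.1464, 0.1132]
wrist_force: [-0.1, -0.2, 0.5]
grip_force: 0.0
time: 3.28
tool_pos: [0.4438, 0.146, 0.1146]
tcp_rot: [-1.758, -2.602, 0.002]
wrist_force: [-5.4, -1.1, 4.8]
width: 0.109
grip_force: 41.2
time: 3.65
tool_pos: [0.4439, 0.1463, 0.1154]
tcp_rot: [-1.083, -2.948, 0.0]
wrist_force: [-2.3, 0.5, -1.7]
width: 0.105
grip_force: 40.1
```

```bash
echo '[[0,0,-0.0006,-0.175],[0,0,-0.0006,-0.175],[0,0,-0.0006,-0.175],[0,0,-0.0006,-0.175],[0,0,-0.0006,-0.175]]' > mv.in && python3 jog.py mv.in | grep -E 'pos|force|wid'
echo '[[0,0,-0.0006,-0.175],[0,0,-0.0006,-0.175],[0,0,-0.0006,-0.175],[0,0,-0.0006,-0.175],[0,0,-0.0006,-0.175]]' > mv.in && python3 jog.py mv.in | grep -E 'pos|force|wid'
echo '[[0,0,0,0],[0,0,0,0]]' > mv.in && python3 jog.py mv.in 0.4 | grep -E 'pos|force|wid'
python3 - <<'E'
from h import *
to(cw(-70,64,119))
E
```

```text
tool_pos: [0.444, 0.1468, 0.1183]
wrist_force: [-2.9, 3.0, -2.0]
width: 0.102
grip_force: 39.1
tool_pos: [0.4437, 0.1473, 0.1213]
wrist_force: [-3.1, 4.2, -3.3]
width: 0.107
grip_force: 38.9
tool_pos: [0.4459, 0.1464, 0.122]
wrist_force: [-0.4, 0.2, -0.1]
width: 0.397
grip_force: 0.0
turn 0.000  dx 0.0010 dy 0.0025 dz 0.0030 t 5.2 q6 -2.35 pos [0.4459 0.1464 0.122 ] yaw 2.610 w 0.40
```

```bash
echo '[[0.001,0.0025,-0.04,0],[0,0,0,0.184],[0,0,0,0.184],[0,0,0,0.184],[0,0,0,0.184]]' > mv.in && python3 jog.py mv.in >/dev/null
echo '[[0,0,0,0.184],[0,0,0,0.184],[0,0,0,0.184],[0,0,0,0.184],[0,0,0,0.184]]' > mv.in && python3 jog.py mv.in >/dev/null
echo '[[0,0,0,0.184],[0,0,0,0.184],[0,0,0,0.184],[0,0,0,0.184],[0,0,0,0.184]]' > mv.in && python3 jog.py mv.in >/dev/null
echo '[[0,0,0,0.184],[0,0,0,0.184],[0,0,0,0.184],[0,0,0,0]]' > mv.in && python3 jog.py mv.in >/dev/null
python3 - <<'E'
from h import *
to(cw(-70,64,121),2.610-np.pi)
E
```

```text
turn 0.016  dx 0.0005 dy 0.0003 dz 0.0404 t 7.5 q6 0.78 pos [0.4426 0.1466 0.1614] yaw -0.516 w 0.40
```

```bash
echo '[[0.0005,0.0003,0.04,0.016],[0,0,0,0]]' > mv.in && python3 jog.py mv.in | grep -E 'pos|force|wid'
echo '[[0,0,0,0],[0,0,0,0],[0,0,0,0]]' > mv.in && python3 jog.py mv.in 0.0 40| grep -E 'pos|force|wid'
echo '[[0,0,-0.0006,-0.15],[0,0,-0.0006,-0.15],[0,0,-0.0006,-0.15],[0,0,-0.0003,-0.12],[0,0,0,0]]' > mv.in && python3 jog.py mv.in | grep -E 'pos|force|wid'
echo '[[0,0,0,0],[0,0,0,0]]' > mv.in && python3 jog.py mv.in 0.33 | grep -E 'pos|force|wid'
python3 - <<'E'
from h import *
to(cw(-125,64,120))
E
```

```text
tool_pos: [0.44, 0.1461, 0.1184]
wrist_force: [-0.8, -1.0, -0.1]
width: 0.399
grip_force: 0.0
tool_pos: [0.4434, 0.1472, 0.1222]
wrist_force: [-0.1, -0.1, 3.0]
width: 0.105
grip_force: 42.8
tool_pos: [0.4429, 0.1472, 0.1233]
wrist_force: [-0.1, 1.1, -1.2]
width: 0.107
grip_force: 43.4
tool_pos: [0.4427, 0.1468, 0.1231]
wrist_force: [-0.1, 0.2, 0.2]
width: 0.335
grip_force: 0.0
turn 0.000  dx 0.0059 dy -0.0542 dz 0.0031 t 9.0 q6 0.23 pos [0.4427 0.1468 0.1231] yaw 0.038 w 0.34
```

```bash
echo '[[0.0015,-0.015,0,0],[0.0015,-0.015,0,0],[0.0015,-0.015,0,0],[0.0015,-0.015,0,0],[0,0,0,0]]' > mv.in && python3 jog.py mv.in | grep -E 'pos|force|wid'
echo '[[0,0,-0.04,0],[0,0,-0.03,0],[0,0,0,0]]' > mv.in && python3 jog.py mv.in | grep -E 'pos|force|wid'
python3 - <<'E'
from h import *
c=cam('wrist');im=imaging.read_camera('wrist');cv2.imwrite('pics/w2.png',im[:,:,::-1])
s=1.3;print(np.round(proj('wrist',[cw(-70,64,148),cw(-70-116*np.sin(s),64,32+116*np.cos(s))],c)).tolist())
to(cw(-70,-64,165),.131)
E
```

```text
tool_pos: [0.3809, 0.1506, 0.1227]
wrist_force: [0.5, 0.9, 0.1]
width: 0.331
grip_force: 0.0
tool_pos: [0.3849, 0.1514, 0.196]
wrist_force: [-0.4, -0.0, -0.0]
width: 0.331
grip_force: 0.0
[[405.0, 225.0], [273.0, 182.0]]
turn -0.093  dx -0.1373 dy 0.0328 dz 0.0292 t 10.1 q6 0.28 pos [0.3836 0.151  0.1942] yaw 0.038 w 0.33
```

View pics/w2.png

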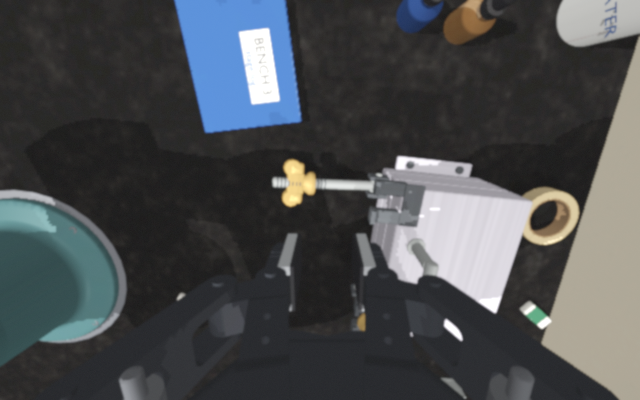

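The left bolt is swung out, with its tip at (273,182) exactly where predicted. Now the right nut.

```bash
echo '[[0,0,0,-0.093],[-0.046,0.011,0,0],[-0.046,0.011,0,0],[-0.0455,0.011,0,0],[0,0,0,0]]' > mv.in && python3 jog.py mv.in 0.35 | grep -E 'pos|force|wid'
python3 - <<'E'
from h import *
to(cw(-70,-64,112),.131)
c=cam('wrist');im=imaging.read_camera('wrist');print(np.round(proj('wrist',[cw(-70,-64,148),cw(-70,-64,118)],c)).tolist())
cv2.imwrite('pics/w3.png',im[100:300,220:420,::-1])
E
```

```text
tool_pos: [0.433, 0.0162, 0.1914]
wrist_force: [-0.5, -0.5, 0.2]
width: 0.348
grip_force: 0.0
turn -0.005  dx 0.0028 dy 0.0015 dz 0.0794 t 10.7 q6 -0.15 pos [0.433  0.0162 0.1914] yaw 0.126 w 0.35
[[329.0, 215.0], [329.0, 202.0]]
```

View pics/w3.png

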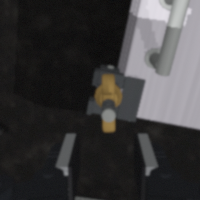

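The tip is at (329,215), as predicted, and the blade is aligned.

```bash
echo '[[0.0028,0.0015,0.04,-0.005],[0,0,0.026,0],[0,0,0.013,0],[0,0,0,0]]' > mv.in && python3 jog.py mv.in | grep -E 'pos|force|wid'
echo '[[0,0,0,0],[0,0,0,0],[0,0,0,0],[0,0,0,0]]' > mv.in && python3 jog.py mv.in 0.0 40 | grep -E 'pos|force|wid'
echo '[[0,0,-0.0005,-0.16],[0,0,-0.0005,-0.16],[0,0,-0.0005,-0.16]]' > mv.in && python3 jog.py mv.in | grep -E 'pos|force|wid'
echo '[[0,0,-0.0006,-0.175],[0,0,-0.0006,-0.175],[0,0,-0.0006,-0.175],[0,0,-0.0006,-0.175],[0,0,-0.0006,-0.175]]' > mv.in && python3 jog.py mv.in | grep -E 'pos|force|wid'
echo '[[0,0,-0.0006,-0.175],[0,0,-0.0006,-0.175],[0,0,-0.0006,-0.175],[0,0,-0.0006,-0.175],[0,0,-0.0006,-0.175]]' > mv.in && python3 jog.py mv.in | grep -E 'pos|force|wid'
echo '[[0,0,0,0],[0,0,0,0]]' > mv.in && python3 jog.py mv.in 0.4 | grep -E 'pos|force|wid'
python3 - <<'E'
from h import *
to(cw(-70,-64,120))
E
```

```text
tool_pos: [0.4329, 0.0223, 0.1127]
wrist_force: [0.6, 0.4, -0.6]
width: 0.349
grip_force: 0.0
tool_pos: [0.4339, 0.0217, 0.1149]
wrist_force: [-6.2, 0.7, 5.3]
width: 0.105
grip_force: 41.4
tool_pos: [0.4328, 0.0215, 0.1155]
wrist_force: [-6.1, -1.5, 2.9]
width: 0.105
grip_force: 40.8
tool_pos: [0.4317, 0.0199, 0.1181]
wrist_force: [-7.6, -8.6, 1.8]
width: 0.106
grip_force: 43.4
tool_pos: [0.4323, 0.0182, 0.1211]
wrist_force: [-5.6, -13.7, 1.0]
width: 0.103
grip_force: 41.8
tool_pos: [0.4352, 0.0217, 0.1222]
wrist_force: [-1.0, 0.3, 0.8]
width: 0.401
grip_force: 0.0
turn 0.000  dx 0.0026 dy -0.0010 dz 0.0022 t 13.6 q6 -2.37 pos [0.4352 0.0217 0.1222] yaw 2.365 w 0.40
```

```bash
echo '[[0.0026,-0.001,-0.04,0],[0,0,0,0.184],[0,0,0,0.184],[0,0,0,0.184],[0,0,0,0.184]]' > mv.in && python3 jog.py mv.in >/dev/null
echo '[[0,0,0,0.184],[0,0,0,0.184],[0,0,0,0.184],[0,0,0,0.184],[0,0,0,0.184]]' > mv.in && python3 jog.py mv.in >/dev/null
echo '[[0,0,0,0.184],[0,0,0,0.184],[0,0,0,0.184],[0,0,0,0.184],[0,0,0,0.184]]' > mv.in && python3 jog.py mv.in >/dev/null
echo '[[0,0,0,0.184],[0,0,0,0.184],[0,0,0,0.184],[0,0,0,0]]' > mv.in && python3 jog.py mv.in >/dev/null
python3 - <<'E'
from h import *
to(cw(-70,-64,121),2.365-np.pi)
E
```

```text
turn 0.016  dx 0.0002 dy 0.0005 dz 0.0408 t 16.0 q6 0.75 pos [0.4336 0.0193 0.1618] yaw -0.760 w 0.40
```

```bash
echo '[[0.0002,0.0005,0.04,0.016],[0,0,0,0]]' > mv.in && python3 jog.py mv.in | grep -E 'pos|force|wid'
echo '[[0,0,0,0],[0,0,0,0],[0,0,0,0]]' > mv.in && python3 jog.py mv.in 0.0 40| grep -E 'pos|force|wid'
echo '[[0,0,-0.0006,-0.18],[0,0,-0.0006,-0.18],[0,0,-0.0006,-0.18],[0,0,-0.0006,-0.18],[0,0,0,0]]' > mv.in && python3 jog.py mv.in | grep -E 'pos|force|wid'
echo '[[0,0,0,0],[0,0,0,0]]' > mv.in && python3 jog.py mv.in 0.33 | grep -E 'pos|force|wid'
echo '[[0,-0.015,0,0],[0,-0.015,0,0],[0,-0.015,0,0],[0,-0.013,0,0],[0,0,0,0]]' > mv.in && python3 jog.py mv.in | grep -E 'pos|force|wid'
echo '[[0,0,-0.04,0],[0,0,-0.03,0],[0,0,0,0]]' > mv.in && python3 jog.py mv.in | grep -E 'pos|force|wid'
python3 - <<'E'
from h import *
c=cam('wrist');im=imaging.read_camera('wrist');cv2.imwrite('pics/w4.png',im[100:400,120:520,::-1])
s=1.3;print(np.round(proj('wrist',[cw(-70,-64,148),cw(-70-116*np.sin(s),-64,32+116*np.cos(s))],c)).tolist())
to(cw(-38,0,170),-.0708)
E
```

```text
tool_pos: [0.4308, 0.019, 0.1189]
wrist_force: [-0.2, -0.5, 0.3]
width: 0.398
grip_force: 0.0
tool_pos: [0.4343, 0.0191, 0.1227]
wrist_force: [-1.9, 2.1, 4.0]
width: 0.106
grip_force: 42.7
tool_pos: [0.434, 0.0192, 0.1243]
wrist_force: [-0.7, 2.6, 0.4]
width: 0.105
grip_force: 41.6
tool_pos: [0.4338, 0.0185, 0.124]
wrist_force: [1.1, -0.5, 0.2]
width: 0.331
grip_force: 0.0
tool_pos: [0.3744, 0.0223, 0.1236]
wrist_force: [0.4, -0.1, 0.2]
width: 0.325
grip_force: 0.0
tool_pos: [0.3783, 0.0222, 0.1969]
wrist_force: [-0.3, -0.2, -1.1]
width: 0.33
grip_force: 0.0
[[403.0, 216.0], [271.0, 185.0]]
turn 0.013  dx 0.0650 dy 0.0892 dz 0.0250 t 18.6 q6 0.05 pos [0.3769 0.0222 0.195 ] yaw -0.058 w 0.33
```

View pics/w4.png

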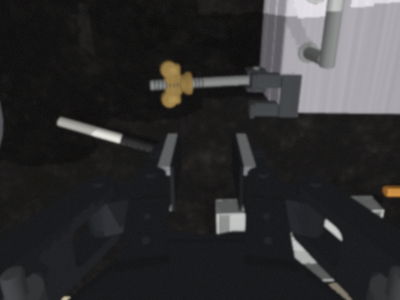

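The right bolt is down too, with its tip at about (271,185). Next I grip the handle.

```bash
echo '[[0,0,0,0.013],[0.0325,0.0446,0,0],[0.0325,0.0446,0,0],[0,0,0.03,0],[0,0,0,0]]' > mv.in && python3 jog.py mv.in 0.4 | grep -E 'pos|force|wid'
python3 - <<'E'
from h import *
to(cw(-38,0,126),-.0708)
E
```

```text
tool_pos: [0.4661, 0.0806, 0.1596]
wrist_force: [-0.2, -0.3, -0.5]
width: 0.399
grip_force: 0.0
turn 0.000  dx 0.0004 dy 0.0044 dz 0.0336 t 19.2 q6 0.19 pos [0.4661 0.0806 0.1596] yaw -0.071 w 0.40
```

```bash
echo '[[0.0004,0.0044,0.033,0],[0,0,0,0]]' > mv.in && python3 jog.py mv.in | grep -E 'pos|force|wid'
echo '[[0,0,0,0],[0,0,0,0],[0,0,0,0],[0,0,0,0]]' > mv.in && python3 jog.py mv.in 0.0 45| grep -E 'pos|force|wid'
python3 - <<'E'
import numpy as np
t=np.linspace(0,1.7,16);x=-98*np.cos(t)+76*np.sin(t);z=98*np.sin(t)+76*np.cos(t)
print([[0,round(a/1e3,4),round(-b/1e3,4),0] for a,b in zip(np.diff(x),np.diff(z))])
E
```

```text
tool_pos: [0.4708, 0.0802, 0.1285]
wrist_force: [-0.1, -0.7, 0.6]
width: 0.399
grip_force: 0.0
tool_pos: [0.4705, 0.0808, 0.1317]
wrist_force: [-8.9, 1.7, 4.9]
width: 0.104
grip_force: 44.1
[[0, np.float64(0.0092), np.float64(-0.0106), 0], [0, np.float64(0.0104), np.float64(-0.0095), 0], [0, np.float64(0.0114), np.float64(-0.0083), 0], [0, np.float64(0.0122), np.float64(-0.0069), 0], [0, np.float64(0.0129), np.float64(-0.0055), 0], [0, np.float64(0.0135), np.float64(-0.004), 0], [0, np.float64(0.0138), np.float64(-0.0024), 0], [0, np.float64(0.014), np.float64(-0.0009), 0], [0, np.float64(0.014), np.float64(0.0007), 0], [0, np.float64(0.0139), np.float64(0.0023), 0], [0, np.float64(0.0135), np.float64(0.0039), 0], [0, np.float64(0.013), np.float64(0.0054), 0], [0, np.float64(0.0123), np.float64(0.0068), 0], [0, np.float64(0.0114), np.float64(0.0081), 0], [0, np.float64(0.0104), np.float64(0.0094), 0]]
```

```bash
echo '[[0,0,0,0],[0,0.0015,0.009,0],[0,0,0,0]]' > mv.in && python3 jog.py mv.in 0.4 | grep -E 'pos|force|wid'
echo '[[0,0,0,0],[0,0,0,0],[0,0,0,0],[0,0,0,0]]' > mv.in && python3 jog.py mv.in 0.0 45| grep -E 'pos|force|wid'
```

```text
tool_pos: [0.4751, 0.0806, 0.1215]
wrist_force: [-0.5, -0.8, 0.6]
width: 0.4
grip_force: 0.0
tool_pos: [0.4704, 0.0809, 0.1215]
wrist_force: [-13.7, 0.1, 11.7]
width: 0.108
grip_force: 43.9
```

```bash
echo '[[0,0.006,-0.0106,0],[0,0.0104,-0.0095,0],[0,0.0114,-0.0083,0],[0,0.0122,-0.0069,0],[0,0.0129,-0.0055,0]]' > mv.in && python3 jog.py mv.in | grep -E 'pos|force|wid'
echo '[[0,0.0135,-0.004,0],[0,0.0138,-0.0024,0],[0,0.014,-0.0009,0],[0,0.014,0.0007,0],[0,0.0139,0.0023,0]]' > mv.in && python3 jog.py mv.in | grep -E 'pos|force|wid'
echo '[[0,0.0135,0.0039,0],[0,0.013,0.0054,0],[0,0.0123,0.0068,0],[0,0.0114,0.0081,0],[0,0.0104,0.0094,0]]' > mv.in && python3 jog.py mv.in | grep -E 'pos|force|wid'
python3 - <<'E'
from h import *
s=bot.read_state();p=np.array(s['tool_pos'])
c,n=np.cos(CASE[2]),np.sin(CASE[2]);d=p[:2]-CASE[:2];xc=c*d[0]+n*d[1]
a=np.arctan2(p[2]+.0145-.060,xc-.06);print('lid est',np.arctan2(76,-98)-a,xc,p)
E
```

```text
tool_pos: [0.5267, 0.0769, 0.1643]
wrist_force: [-8.4, -0.8, 7.2]
width: 0.104
grip_force: 45.2
tool_pos: [0.5978, 0.0719, 0.1675]
wrist_force: [-3.8, -0.8, 3.6]
width: 0.108
grip_force: 45.6
tool_pos: [0.6583, 0.0676, 0.1326]
wrist_force: [-2.9, -0.6, 2.8]
width: 0.111
grip_force: 44.9
lid est 1.7142558178480858 0.15025517795975865 [0.65834204 0.06757823 0.13261712]
```

```bash
echo '[[0,0,0,0],[0,0,0,0],[0,0,0,0]]' > mv.in && python3 jog.py mv.in 0.35 | grep -E 'pos|force|wid'
echo '[[0,0.006,-0.02,0],[0,0,-0.05,0],[0,0,-0.05,0],[-0.06,0,0,0],[-0.06,0,0,0]]' > mv.in && python3 jog.py mv.in | grep -E 'pos|force|wid'
echo '[[-0.06,0,0,0],[-0.06,0,0,0],[-0.06,0,0,0],[0,0,0,0]]' > mv.in && python3 jog.py mv.in 0.6 | grep -E 'pos|force|wid'
python3 - <<'E'
from h import *
im=imaging.read_camera('top');cv2.imwrite('pics/top2.png',im[:,:,::-1])
ct=cam('top')
for x in(-32,20):
  for y in (36,-36): print(x,y,np.round(proj('top',cw(x,y,88),ct)).tolist())
a=im[110:290,180:480];cv2.imwrite('pics/top2c.png',cv2.resize(a[:,:,::-1],None,fx=2.6,fy=2.6,interpolation=cv2.INTER_CUBIC))
E
```

```text
tool_pos: [0.6577, 0.0679, 0.1335]
wrist_force: [1.7, 0.1, -1.0]
width: 0.351
grip_force: 0.7
tool_pos: [0.6561, -0.053, 0.2574]
wrist_force: [0.9, -0.9, -0.8]
width: 0.347
grip_force: 0.0
tool_pos: [0.6417, -0.2368, 0.2554]
wrist_force: [0.3, 0.3, 0.5]
width: 0.6
grip_force: 0.0
-32 36 [[289.0, 227.0]]
-32 -36 [[322.0, 229.0]]
20 36 [[291.0, 204.0]]
20 -36 [[323.0, 206.0]]
```

View pics/top2c.png

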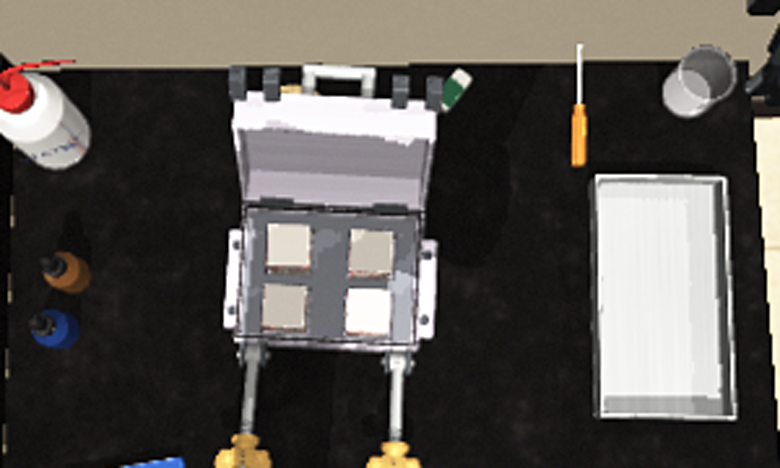

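Four cartons sit at the predicted pixels (291,205), (323,207), (290,228) and (322,229), and the tray is unmoved. The lid stands open and both bolts are out. I'll turn and go to the first carton.

```bash
cat >> h.py <<'E'
TRAY=[.4885,-.2218,-.0201]
def tw(x,z): return T2(TRAY,np.array([[x,0,z]])/1e3)[0]
E
echo '[[0,0,0,-0.1746],[0,0,0,-0.1746],[0,0,0,-0.1746],[0,0,0,-0.1746],[0,0,0,-0.1746]]' > mv.in && python3 jog.py mv.in >/dev/null
echo '[[0,0,0,-0.1746],[0,0,0,-0.1746],[0,0,0,-0.1746],[0,0,0,-0.1746],[0,0,0,0]]' > mv.in && python3 jog.py mv.in >/dev/null
python3 - <<'E'
from h import *
to(cw(20,-36,66),1.5)
E
```

```text
turn 0.000  dx 0.1357 dy 0.2621 dz 0.1885 t 25.5 q6 -1.88 pos [ 0.6427 -0.2303  0.2545] yaw 1.500 w 0.60
```

```bash
echo '[[0.05,0.03,0,0],[0.05,0.03,0,0],[0.0357,0.045,0,0],[0,0.055,0.01,0],[0,0.055,0.02,0]]' > mv.in && python3 jog.py mv.in 0.6 >/dev/null
echo '[[0,0.0471,0.03,0],[0,0,0.03,0],[0,0,0.04,0],[0,0,0,0]]' > mv.in && python3 jog.py mv.in >/dev/null
python3 - <<'E'
from h import *
to(cw(20,-36,66),1.5)
E
```

```text
turn -0.001  dx -0.0039 dy 0.0010 dz 0.0545 t 26.6 q6 -1.47 pos [0.5219 0.0399 0.1205] yaw 1.499 w 0.60
```

```bash
echo '[[-0.0039,0.001,0.02,0],[0,0,0.02,0],[0,0,0.0145,0],[0,0,0,0]]' > mv.in && python3 jog.py mv.in | grep -E 'pos|force|wid'
echo '[[0,0,0,0],[0,0,0,0],[0,0,0,0],[0,0,0,0]]' > mv.in && python3 jog.py mv.in 0.0 30| grep -E 'pos|force|wid'
echo '[[0,0,-0.03,0],[0,0,-0.03,0],[0,0,-0.03,0],[0,0,0,0]]' > mv.in && python3 jog.py mv.in | grep -E 'pos|force|wid'
python3 - <<'E'
from h import *
to(tw(75,140),1.5507)
E
```

```text
tool_pos: [0.5288, 0.0398, 0.0689]
wrist_force: [0.3, 0.3, 0.5]
width: 0.598
grip_force: 0.0
tool_pos: [0.5303, 0.0399, 0.07]
wrist_force: [0.4, 0.2, 6.4]
width: 0.417
grip_force: 32.9
tool_pos: [0.5311, 0.0398, 0.1613]
wrist_force: [0.2, 0.6, -0.6]
width: 0.415
grip_force: 31.2
turn -0.050  dx -0.0377 dy -0.2624 dz 0.0213 t 28.1 q6 -1.47 pos [0.5311 0.0398 0.1613] yaw 1.500 w 0.41
```

```bash
cat >> h.py <<'E'
def traypix(im=None):
    im=imaging.read_camera('top') if im is None else im
    m=(im[150:320,370:].min(2)>110).astype('uint8')
    m[:, :]=cv2.morphologyEx(m,cv2.MORPH_OPEN,np.ones((5,5)))
    m[:,:]=m*1
    cs,_=cv2.findContours(m[:,:112],cv2.RETR_EXTERNAL,cv2.CHAIN_APPROX_NONE)
    r=cv2.minAreaRect(max(cs,key=cv2.contourArea));print('tray px',np.round(np.add(r[0],(370,150)),1),np.round(r[1],1),round(r[2],1))
E
echo '[[0,-0.0525,0,0],[0,-0.05,0,0],[0,0,0,0]]' > mv.in && python3 jog.py mv.in | grep -E 'pos|force|wid'
python3 - <<'E'
from h import *
traypix(cv2.imread('pics/top0.png'));traypix(cv2.imread('pics/top2.png'));traypix()
to(tw(75,60),1.5507)
E
```

```text
tool_pos: [0.5204, -0.0649, 0.1569]
wrist_force: [-0.1, 1.1, -0.4]
width: 0.414
grip_force: 31.2
tray px [433.1 223.5] [94.  46.8] 88.8
tray px [433.1 223.5] [94.  46.8] 88.8
tray px [430.  229.5] [73. 40.] 90.0
turn -0.054  dx -0.0461 dy -0.1590 dz 0.0970 t 28.5 q6 -1.67 pos [ 0.5206 -0.0635  0.157 ] yaw 1.497 w 0.41
```

```bash
python3 - <<'E'
from h import *
im=imaging.read_camera('top')[:,:,::-1];o=cv2.imread('pics/top2.png')
g=lambda i:cv2.cvtColor(np.ascontiguousarray(i),cv2.COLOR_BGR2GRAY)[165:285:8,395:481:5]
a,b=g(im),g(o)
for r,s in zip(a,b):print(' '.join('%3d'%v for v in r),'|',' '.join('%3d'%v for v in s))
E
```

```text
132 136 139 143 145 148 149 148 146 145 142 141  49 142 130 138 237 237 |  21 183  76  20  25  23  22  21  22  21  25  23  19  22  19   0 243 243
108 111 112 113 114 116 119 123 125 127 130 121  75 137 135   5 234 234 |  26 126  27  14  18  12  16  17  16  15  11  15  22  25  25   3 241 240
 93  94  97  95  98 100 102 103 104 103 106  29 112 114 125  22 233 230 |  22  25  17 172 231 233 230 231 230 228 223 225  83  23  29  25 240 237
 89  58  64  71  75  79  84  84  87  91  70 191 237 244 109  20 237 232 |  18  18  20 244 242 243 242 241 242 241 225 229  83  63  25  22 242 238
 35  35  36  43 149 238 234 235 236 124 216  50  82  94 254  24 234 235 |  27  22  20 246 241 243 240 241 241 241 225 228  88 150  25  25 240 241
 51  76  31 255 237 236 232 233 234 233 221  51  84  97  28  28 203 198 |  24  26  22 255 240 242 238 241 241 239 229 227 149 152  23  29 215 209
 13  16  18 245 234 235 231 234 234 232 219  47  80  96  46  22 234 233 |  19  20  21 252 241 242 238 241 241 239 227 228 159 158  22  26 243 240
 20  17  19 246 235 236 233 234 233 232 220  39  75  95  91  27 237 235 |  21 
[... 389 characters left out ...]
39 236 239 234  80  58 132  59  25  18 231 |  19  21  21  84 243 245 241 245 242 245 240 230 238  78  22  29  19 238
 27  19  18  61 237 240 235 239 238 240 236 113 153 197 209 245  19 231 |  29  20  19  64 243 245 242 245 243 245 242 231 234  56  23  22  20 237
 99  95  77  69 246 246 243 243 243 246 243 119  30  30  38  60  55 238 |  26  22  18  44 247 249 247 248 248 250 249 237 238  64  20  29  21 243
 97  91  86  82  78  78  79  80  82  87  88 100  99  45  29  62  78  78 |  23  19  23  69 255 255 242 239 234 217 188 171 149  74  19  20  22 242
 92  90  87  83  81  78  75  80  82  86  93 104 116 114 116  54  94  97 |  23  19  24  19  23  19  20  24  18  21  21  21  17  21  23  18  21 243
```

```bash
echo '[[0,0,0,-0.054],[-0.0154,-0.053,0,0],[-0.0154,-0.053,0,0],[-0.0153,-0.053,0,0],[0,0,0.03,0]]' > mv.in && python3 jog.py mv.in | grep -E 'pos|force|wid'
echo '[[0,0,0.03,0],[0,0,0,0]]' > mv.in && python3 jog.py mv.in | grep -E 'pos|force|wid'
python3 - <<'E'
from h import *
to(tw(75,49),1.5507)
E
```

```text
tool_pos: [0.5691, -0.2254, 0.1308]
wrist_force: [0.0, 0.2, 0.9]
width: 0.418
grip_force: 31.2
tool_pos: [0.5628, -0.2196, 0.0948]
wrist_force: [-0.9, -0.2, -0.2]
width: 0.412
grip_force: 31.2
turn 0.005  dx -0.0007 dy -0.0036 dz 0.0458 t 29.4 q6 -1.97 pos [ 0.5628 -0.2196  0.0948] yaw 1.556 w 0.41
```

```bash
echo '[[-0.0007,-0.0036,0.025,0],[0,0,0.02,0],[0,0,0,0]]' > mv.in && python3 jog.py mv.in | grep -E 'pos|force|wid'
echo '[[0,0,0,0],[0,0,0,0]]' > mv.in && python3 jog.py mv.in 0.6 | grep -E 'pos|force|wid'
echo '[[0,0,-0.04,0],[0,0,-0.05,0],[0.03,0.05,0,0],[0.03,0.05,0,0],[0.03,0.05,0,0]]' > mv.in && python3 jog.py mv.in | grep -E 'pos|force|wid'
python3 - <<'E'
from h import *
to(cw(-32,-36,66),1.5)
E
```

```text
tool_pos: [0.5647, -0.2245, 0.0522]
wrist_force: [-0.4, 0.6, -0.3]
width: 0.416
grip_force: 31.2
tool_pos: [0.567, -0.2261, 0.0551]
wrist_force: [0.3, 0.1, 0.1]
width: 0.6
grip_force: 0.0
tool_pos: [0.4782, -0.0733, 0.1451]
wrist_force: [0.1, 0.9, 0.5]
width: 0.599
grip_force: 0.0
turn 0.053  dx 0.0126 dy 0.1171 dz 0.0791 t 30.7 q6 -1.76 pos [ 0.4782 -0.0733  0.1451] yaw 1.553 w 0.60
```

```bash
echo '[[0,0,0,0.053],[0.006,0.059,0.01,0],[0.006,0.058,0.015,0],[0,0,0,0]]' > mv.in && python3 jog.py mv.in | grep -E 'pos|force|wid'
python3 - <<'E'
from h import *
traypix()
to(cw(-32,-36,66),1.5)
E
```

```text
tool_pos: [0.4737, 0.0464, 0.1186]
wrist_force: [0.0, -0.9, 0.1]
width: 0.6
grip_force: 0.0
tray px [433.1 223.5] [94.  46.8] 88.8
turn 0.005  dx 0.0004 dy -0.0004 dz 0.0531 t 31.2 q6 -1.46 pos [0.4744 0.0447 0.1191] yaw 1.505 w 0.60
```

```bash
echo '[[0.0004,-0.0004,0.02,0.005],[0,0,0.02,0],[0,0,0.013,0],[0,0,0,0]]' > mv.in && python3 jog.py mv.in | grep -E 'pos|force|wid'
echo '[[0,0,0,0],[0,0,0,0],[0,0,0,0],[0,0,0,0]]' > mv.in && python3 jog.py mv.in 0.0 30| grep -E 'pos|force|wid'
echo '[[0,0,-0.03,0],[0,0,-0.03,0],[0,0,-0.03,0],[0,0,0,0]]' > mv.in && python3 jog.py mv.in | grep -E 'pos|force|wid'
python3 - <<'E'
from h import *
traypix()
to(tw(25,95),1.5507)
E
```

```text
tool_pos: [0.4737, 0.0419, 0.0653]
wrist_force: [0.1, 0.7, 0.2]
width: 0.602
grip_force: 0.0
tool_pos: [0.4749, 0.0428, 0.0665]
wrist_force: [0.3, -0.2, 2.9]
width: 0.417
grip_force: 31.9
tool_pos: [0.4764, 0.043, 0.1584]
wrist_force: [0.7, -0.2, 0.2]
width: 0.419
grip_force: 32.0
tray px [433.1 223.5] [94.  46.8] 88.8
turn -0.054  dx -0.0439 dy -0.2644 dz 0.0616 t 32.8 q6 -1.46 pos [0.475  0.0429 0.1566] yaw 1.497 w 0.42
```

```bash
echo '[[0,0,0,-0.054],[-0.011,-0.06,0,0],[-0.011,-0.06,0,0],[-0.011,-0.06,0,0],[-0.011,-0.06,0,0]]' > mv.in && python3 jog.py mv.in | grep -E 'pos|force|wid'
echo '[[0,-0.0244,0.02,0],[0,0,0.04,0],[0,0,0,0]]' > mv.in && python3 jog.py mv.in | grep -E 'pos|force|wid'
python3 - <<'E'
from h import *
to(tw(25,45),1.5507)
E
```

```text
tool_pos: [0.5122, -0.1993, 0.1536]
wrist_force: [1.0, 0.1, -0.3]
width: 0.417
grip_force: 32.0
tool_pos: [0.5082, -0.2206, 0.0902]
wrist_force: [-0.3, -0.0, -0.5]
width: 0.417
grip_force: 32.0
turn -0.001  dx -0.0054 dy -0.0016 dz 0.0452 t 33.8 q6 -2.00 pos [ 0.5082 -0.2206  0.0902] yaw 1.549 w 0.42
```

Next stop: the carton at (20,36).

```bash
echo '[[-0.0054,-0.0016,0.025,0],[0,0,0.02,0],[0,0,0,0],[0,0,0,0]]' > mv.in && python3 jog.py mv.in | grep -E 'pos|force|wid'
echo '[[0,0,0,0],[0,0,0,0]]' > mv.in && python3 jog.py mv.in 0.6 | grep -E 'pos|force|wid'
echo '[[0,0,-0.05,0],[0,0,-0.05,0],[0,0.06,0,0],[0,0.06,0,0],[0,0.06,0,0.05]]' > mv.in && python3 jog.py mv.in | grep -E 'pos|force|wid'
python3 - <<'E'
from h import *
to(cw(20,36,110),1.5)
E
```

```text
tool_pos: [0.5189, -0.224, 0.0519]
wrist_force: [-0.1, 0.8, 0.2]
width: 0.417
grip_force: 32.0
tool_pos: [0.5189, -0.2244, 0.0519]
wrist_force: [-0.4, -0.5, 0.5]
width: 0.597
grip_force: 0.0
tool_pos: [0.5221, -0.0428, 0.1518]
wrist_force: [-0.0, 0.4, -0.6]
width: 0.602
grip_force: 0.0
turn -0.002  dx 0.0021 dy 0.1556 dz 0.0418 t 35.2 q6 -1.63 pos [ 0.5221 -0.0428  0.1518] yaw 1.498 w 0.60
```

```bash
echo '[[0.0007,0.052,0.0,0],[0.0007,0.052,0.01,0],[0.0007,0.0516,0.02,0],[0,0,0,0]]' > mv.in && python3 jog.py mv.in | grep -E 'pos|force|wid'
python3 - <<'E'
from h import *
traypix()
to(cw(20,36,66),1.5)
E
```

```text
tool_pos: [0.5294, 0.1141, 0.1196]
wrist_force: [-1.2, -0.4, -0.8]
width: 0.602
grip_force: 0.0
tray px [433.1 223.5] [94.  46.8] 88.8
turn 0.004  dx -0.0010 dy 0.0001 dz 0.0543 t 35.7 q6 -1.34 pos [0.53   0.1125 0.1203] yaw 1.504 w 0.60
```

```bash
echo '[[-0.001,0,0.02,0.004],[0,0,0.02,0],[0,0,0.014,0],[0,0,0,0]]' > mv.in && python3 jog.py mv.in | grep -E 'pos|force|wid'
echo '[[0,0,0,0],[0,0,0,0],[0,0,0,0],[0,0,0,0]]' > mv.in && python3 jog.py mv.in 0.0 30| grep -E 'pos|force|wid'
echo '[[0,0,-0.03,0],[0,0,-0.03,0],[0,0,-0.04,0],[0,0,0,0]]' > mv.in && python3 jog.py mv.in | grep -E 'pos|force|wid'
python3 - <<'E'
from h import *
traypix()
to(tw(-25,95),1.5507)
E
```

```text
tool_pos: [0.5309, 0.11, 0.066]
wrist_force: [-0.1, -0.2, -0.6]
width: 0.598
grip_force: 0.0
tool_pos: [0.5324, 0.1112, 0.0676]
wrist_force: [0.1, -1.0, 3.6]
width: 0.413
grip_force: 31.8
tool_pos: [0.5346, 0.1117, 0.1709]
wrist_force: [0.7, -0.4, -0.2]
width: 0.417
grip_force: 31.6
tray px [433.1 223.5] [94.  46.8] 88.8
turn -0.054  dx 0.0627 dy -0.3341 dz 0.0736 t 37.3 q6 -1.34 pos [0.5329 0.1115 0.1686] yaw 1.497 w 0.42
```

```bash
echo '[[0,0,0,-0.054],[0.0105,-0.0557,0,0],[0.0105,-0.0557,0,0],[0.0105,-0.0557,0,0],[0.0105,-0.0557,0,0]]' > mv.in && python3 jog.py mv.in | grep -E 'pos|force|wid'
echo '[[0.0105,-0.0557,0,0],[0.0102,-0.0556,0,0],[0,0,0.035,0],[0,0,0.035,0],[0,0,0,0]]' > mv.in && python3 jog.py mv.in | grep -E 'pos|force|wid'
python3 - <<'E'
from h import *
to(tw(-25,45),1.5507)
E
```

```text
tool_pos: [0.4833, -0.1119, 0.1649]
wrist_force: [0.9, -0.3, -0.1]
width: 0.414
grip_force: 31.5
tool_pos: [0.458, -0.2196, 0.0921]
wrist_force: [0.2, 0.4, -0.2]
width: 0.42
grip_force: 31.5
turn -0.001  dx -0.0055 dy -0.0016 dz 0.0471 t 38.5 q6 -2.05 pos [ 0.458  -0.2196  0.0921] yaw 1.550 w 0.42
```

```bash
echo '[[-0.002,-0.0016,0.025,0],[0,0,0.024,0],[0,0,0,0],[0,0,0,0]]' > mv.in && python3 jog.py mv.in | grep -E 'pos|force|wid'
echo '[[0,0,0,0],[0,0,0,0]]' > mv.in && python3 jog.py mv.in 0.6 | grep -E 'pos|force|wid'
echo '[[0,0,-0.05,0],[0,0,-0.05,0],[0,0.06,0,0],[0,0.06,0,0],[0,0.06,0,0.05]]' > mv.in && python3 jog.py mv.in | grep -E 'pos|force|wid'
python3 - <<'E'
from h import *
to(cw(-32,36,110),1.5)
E
```

```text
tool_pos: [0.465, -0.2234, 0.049]
wrist_force: [0.1, -0.3, 0.0]
width: 0.415
grip_force: 31.5
tool_pos: [0.465, -0.2237, 0.049]
wrist_force: [0.7, 0.1, 0.1]
width: 0.602
grip_force: 0.0
tool_pos: [0.4681, -0.0419, 0.1488]
wrist_force: [0.1, -0.2, -0.3]
width: 0.6
grip_force: 0.0
turn -0.002  dx 0.0003 dy 0.1585 dz 0.0388 t 39.9 q6 -1.64 pos [ 0.4681 -0.0419  0.1488] yaw 1.498 w 0.60
```

```bash
echo '[[0.0001,0.053,0.0,0],[0.0001,0.053,0.01,0],[0.0001,0.0525,0.02,0],[0,0,0,0]]' > mv.in && python3 jog.py mv.in | grep -E 'pos|force|wid'
python3 - <<'E'
from h import *
traypix()
to(cw(-32,36,66),1.5)
E
```

```text
tool_pos: [0.4775, 0.1176, 0.1169]
wrist_force: [-0.5, 0.1, -0.2]
width: 0.599
grip_force: 0.0
tray px [433.1 223.5] [94.  46.8] 88.8
turn 0.004  dx -0.0011 dy 0.0002 dz 0.0515 t 40.5 q6 -1.32 pos [0.478  0.1161 0.1175] yaw 1.504 w 0.60
```

```bash
echo '[[-0.001,0,0.02,0.004],[0,0,0.02,0],[0,0,0.011,0],[0,0,0,0]]' > mv.in && python3 jog.py mv.in | grep -E 'pos|force|wid'
echo '[[0,0,0,0],[0,0,0,0],[0,0,0,0],[0,0,0,0]]' > mv.in && python3 jog.py mv.in 0.0 30| grep -E 'pos|force|wid'
echo '[[0,0,-0.03,0],[0,0,-0.03,0],[0,0,-0.04,0],[0,0,0,0]]' > mv.in && python3 jog.py mv.in | grep -E 'pos|force|wid'
python3 - <<'E'
from h import *
traypix()
to(tw(-75,95),1.5507)
E
```

```text
tool_pos: [0.4793, 0.1137, 0.0664]
wrist_force: [-0.4, -0.1, -0.1]
width: 0.603
grip_force: 0.0
tool_pos: [0.4806, 0.1148, 0.0677]
wrist_force: [0.5, -1.0, 4.8]
width: 0.41
grip_force: 33.2
tool_pos: [0.4823, 0.1155, 0.1704]
wrist_force: [-0.1, 1.6, -0.9]
width: 0.414
grip_force: 33.0
tray px [441.2 223.5] [94.2 46.3] 88.5
turn -0.054  dx 0.0605 dy -0.3367 dz 0.0733 t 42.0 q6 -1.31 pos [0.4808 0.1152 0.1683] yaw 1.497 w 0.42
```

The tray has been knocked about 8 px (19 mm) towards −y. I'll look before placing.

```bash
python3 - <<'E'
from h import *
im=imaging.read_camera('top')
a=np.array(unproj('top',(433.1,223.5),.03));b=np.array(unproj('top',(441.2,223.5),.03));print(b-a)
cv2.imwrite('pics/tray3.png',cv2.resize(im[160:300,370:510,::-1],None,fx=4,fy=4,interpolation=cv2.INTER_CUBIC))
T=[TRAY[0]+(b-a)[0],TRAY[1]+(b-a)[1],-.025];ct=cam('top')
for x in (75,25,-25,-75):print(((proj('top',T2(T,np.array([[x/1e3,0,.065]])),ct)[0]-(370,160))*4).round())
E
```

```text
[-0.00036531 -0.01905453  0.        ]
[305. 115.]
[309. 201.]
[313. 289.]
[317. 379.]
```

View pics/tray3.png

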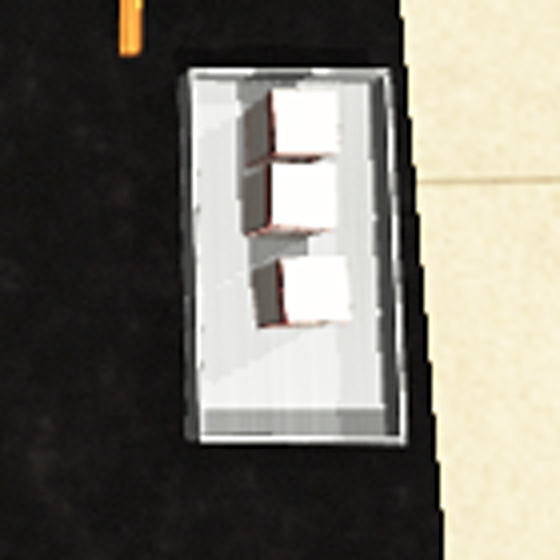

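All three cartons stand in the moved tray, with tops at (305,122), (303,197) and (316,290) in the crop. The slot at (317,379) is free.

```bash
sed -i 's/^TRAY=.*/TRAY=[.4881,-.2409,-.025]/' h.py
echo '[[0,0,0,-0.054],[0.0105,-0.0557,0,0],[0.0105,-0.0557,0,0],[0.0105,-0.0557,0,0],[0.0105,-0.0557,0,0]]' > mv.in && python3 jog.py mv.in | grep -E 'pos|force|wid'
echo '[[0.0105,-0.0557,0,0],[0.01,-0.0556,0,0],[0,-0.019,0.03,0],[0,0,0.035,0],[0,0,0,0]]' > mv.in && python3 jog.py mv.in | grep -E 'pos|force|wid'
python3 - <<'E'
from h import *
to(tw(-76,45),1.546)
E
```

```text
tool_pos: [0.4312, -0.1081, 0.1648]
wrist_force: [0.4, 0.5, -0.6]
width: 0.412
grip_force: 32.9
tool_pos: [0.4059, -0.2347, 0.0971]
wrist_force: [-1.1, 0.7, -1.1]
width: 0.415
grip_force: 33.0
turn 0.003  dx -0.0063 dy -0.0041 dz 0.0521 t 43.3 q6 -2.13 pos [ 0.4059 -0.2347  0.0971] yaw 1.549 w 0.42
```

```bash
echo '[[-0.002,-0.004,0.025,0],[0,0,0.027,0],[0,0,0,0],[0,0,0,0]]' > mv.in && python3 jog.py mv.in | grep -E 'pos|force|wid'
echo '[[0,0,0,0],[0,0,0,0]]' > mv.in && python3 jog.py mv.in 0.6 | grep -E 'pos|force|wid'
echo '[[0,0,-0.05,0],[0,0,-0.05,0],[0,0,-0.05,0],[0,0,-0.05,0],[0,0,0,0]]' > mv.in && python3 jog.py mv.in | grep -E 'pos|force|wid'
python3 - <<'E'
from h import *
# lid handle estimate at 1.71, go behind it
to(cw(150,0,260),-.0708)
E
```

```text
tool_pos: [0.4126, -0.2411, 0.0509]
wrist_force: [0.6, -0.3, 0.6]
width: 0.409
grip_force: 33.0
tool_pos: [0.4128, -0.2415, 0.051]
wrist_force: [-0.3, -0.5, -0.2]
width: 0.602
grip_force: 0.0
tool_pos: [0.4148, -0.2429, 0.256]
wrist_force: [0.1, -0.2, -0.4]
width: 0.602
grip_force: 0.0
turn 1.621  dx 0.3268 dy 0.2207 dz -0.0040 t 44.7 q6 -2.13 pos [ 0.4148 -0.2429  0.256 ] yaw 1.550 w 0.60
```

```bash
echo '[[0,0,0,0.18],[0,0,0,0.18],[0,0,0,0.18],[0,0,0,0.18],[0,0,0,0.18]]' > mv.in && python3 jog.py mv.in 0.4 >/dev/null
echo '[[0,0,0,0.18],[0,0,0,0.18],[0,0,0,0.18],[0,0,0,0.18],[0,0,0,0]]' > mv.in && python3 jog.py mv.in >/dev/null
echo '[[0.0467,0.0315,0,0],[0.0467,0.0315,0,0],[0.0467,0.0315,0,0],[0.0467,0.0315,0,0],[0.0467,0.0315,0,0]]' > mv.in && python3 jog.py mv.in >/dev/null
echo '[[0.0467,0.0315,0,0],[0.0467,0.0315,0,0],[0,0,0,0]]' > mv.in && python3 jog.py mv.in >/dev/null
python3 - <<'E'
from h import *
to(cw(150,0,132),-.0708)
c=cam('wrist');im=imaging.read_camera('wrist');cv2.imwrite('pics/w5.png',im[:,:,::-1])
for th in (1.6,1.7,1.75,1.8,1.9):
    x=60-98*np.cos(th)+76*np.sin(th);z=60+98*np.sin(th)+76*np.cos(th);print(th,np.round(proj('wrist',[cw(x,30,z),cw(x,-30,z)],c)).tolist(),x,z)
E
```

```text
turn 0.009  dx -0.0055 dy 0.0026 dz 0.1163 t 46.9 q6 0.13 pos [0.6558 0.0731 0.2483] yaw -0.062 w 0.40
1.6 [[317.0, 171.0], [317.0, 235.0]] 138.82914701668068 155.73904940316956
1.7 [[328.0, 169.0], [327.0, 232.0]] 147.99328603534903 147.39096985788206
1.75 [[332.0, 168.0], [331.0, 230.0]] 152.25104541606945 142.88392256428443
1.8 [[337.0, 167.0], [336.0, 228.0]] 156.27822522666537 138.1697086293885
1.9 [[344.0, 165.0], [343.0, 224.0]] 163.60118421686684 128.1674015117404
```

View pics/w5.png

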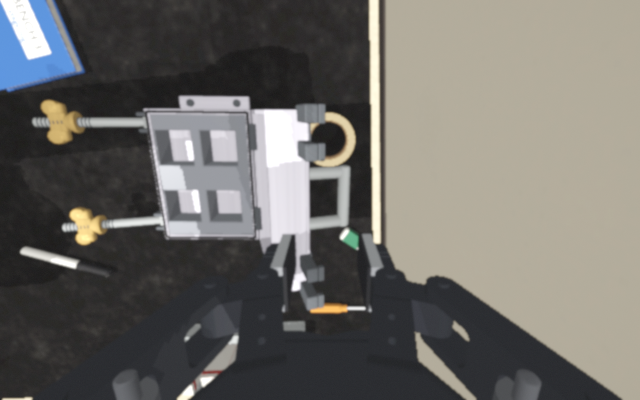

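The pockets are empty. The handle bar is at column 345, so the lid lies on its stop at 1.9 rad. I'll regrasp there.

```bash
echo '[[-0.0055,0.018,0,0.009],[0,0,0.03,0],[0,0,0,0],[0,0,0,0]]' > mv.in && python3 jog.py mv.in 0.27 | grep -E 'pos|force|wid'
python3 - <<'E'
from h import *
to(cw(165.5,0,118),-.0708)
E
```

```text
tool_pos: [0.6717, 0.0622, 0.2203]
wrist_force: [0.5, -1.0, 0.1]
width: 0.267
grip_force: 0.0
turn -0.008  dx 0.0043 dy 0.0015 dz 0.1023 t 47.5 q6 0.13 pos [0.6717 0.0622 0.2203] yaw -0.079 w 0.27
```

```bash
echo '[[0.004,0.0015,0.03,-0.008],[0,0,0.03,0],[0,0,0,0],[0,0,0,0]]' > mv.in && python3 jog.py mv.in | grep -E 'pos|force|wid'
python3 - <<'E'
from h import *
to(cw(165.5,0,118),-.0708)
E
```

```text
tool_pos: [0.675, 0.0667, 0.1619]
wrist_force: [0.6, -0.2, 0.1]
width: 0.27
grip_force: 0.0
turn 0.000  dx -0.0005 dy -0.0014 dz 0.0439 t 48.0 q6 0.13 pos [0.675  0.0667 0.1619] yaw -0.071 w 0.27
```

```bash
echo '[[0,-0.001,0.02,0],[0,0,0.012,0],[0,0,0.01,0],[0,0,0,0]]' > mv.in && python3 jog.py mv.in | grep -E 'pos|force|wid'
echo '[[0,0,0,0],[0,0,0,0],[0,0,0,0],[0,0,0,0]]' > mv.in && python3 jog.py mv.in 0.0 45| grep -E 'pos|force|wid'
python3 - <<'E'
import numpy as np
t=np.linspace(1.9,0.03,18);x=-98*np.cos(t)+76*np.sin(t);z=98*np.sin(t)+76*np.cos(t)
print(' '.join(str([0,float(round(a/1e3,4)),float(round(-b/1e3,4)),0]) for a,b in zip(np.diff(x),np.diff(z))))
E
```

```text
tool_pos: [0.6741, 0.067, 0.1198]
wrist_force: [-0.8, -0.4, 10.5]
width: 0.271
grip_force: 3.8
tool_pos: [0.6716, 0.0672, 0.1188]
wrist_force: [-7.0, -0.2, 9.7]
width: 0.106
grip_force: 44.1
[0, -0.0081, -0.011, 0] [0, -0.0093, -0.01, 0] [0, -0.0103, -0.0089, 0] [0, -0.0112, -0.0077, 0] [0, -0.012, -0.0065, 0] [0, -0.0126, -0.0051, 0] [0, -0.0131, -0.0037, 0] [0, -0.0135, -0.0022, 0] [0, -0.0136, -0.0007, 0] [0, -0.0136, 0.0008, 0] [0, -0.0134, 0.0023, 0] [0, -0.0131, 0.0037, 0] [0, -0.0126, 0.0051, 0] [0, -0.012, 0.0065, 0] [0, -0.0112, 0.0078, 0] [0, -0.0103, 0.009, 0] [0, -0.0092, 0.01, 0]
```

```bash
echo '[[0,-0.0081,-0.011,0],[0,-0.0093,-0.010,0],[0,-0.0103,-0.0089,0],[0,-0.0112,-0.0077,0],[0,-0.012,-0.0065,0]]' > mv.in && python3 jog.py mv.in | grep -E 'pos|force|wid'
echo '[[0,-0.0126,-0.0051,0],[0,-0.0131,-0.0037,0],[0,-0.0135,-0.0022,0],[0,-0.0136,-0.0007,0],[0,-0.0136,0.0008,0]]' > mv.in && python3 jog.py mv.in | grep -E 'pos|force|wid'
echo '[[0,-0.0134,0.0023,0],[0,-0.0131,0.0037,0],[0,-0.0126,0.0051,0],[0,-0.012,0.0065,0]]' > mv.in && python3 jog.py mv.in | grep -E 'pos|force|wid'
echo '[[0,-0.0112,0.0078,0],[0,-0.0103,0.009,0],[0,-0.0092,0.010,0],[0,0,0,0]]' > mv.in && python3 jog.py mv.in | grep -E 'pos|force|wid'
python3 - <<'E'
from h import *
to(cw(-38,0,122))
E
```

```text
tool_pos: [0.6233, 0.0706, 0.1641]
wrist_force: [5.6, 0.9, -0.3]
width: 0.103
grip_force: 43.9
tool_pos: [0.5584, 0.0753, 0.1776]
wrist_force: [5.4, -0.2, 0.4]
width: 0.103
grip_force: 45.1
tool_pos: [0.5046, 0.0792, 0.1578]
wrist_force: [-1.0, 0.9, 8.9]
width: 0.101
grip_force: 49.0
tool_pos: [0.4719, 0.0815, 0.1274]
wrist_force: [-1.9, 3.2, -1.0]
width: 0.103
grip_force: 50.6
turn 0.000  dx -0.0009 dy -0.0013 dz 0.0054 t 51.2 q6 0.19 pos [0.4719 0.0815 0.1274] yaw -0.071 w 0.10
```

```bash
echo '[[0,-0.001,0.002,0],[0,0,0,0]]' > mv.in && python3 jog.py mv.in | grep -E 'pos|force|wid'
echo '[[0,0,0,0],[0,0,0,0],[0,0,0,0]]' > mv.in && python3 jog.py mv.in 0.4 | grep -E 'pos|force|wid'
echo '[[0,0,-0.04,0],[0,0,-0.05,0],[0,0,-0.05,0],[0.05,0,0,0],[0.05,0,0,0]]' > mv.in && python3 jog.py mv.in | grep -E 'pos|force|wid'
echo '[[0.05,0,0,0],[0.06,0,0,0],[0.06,0,0,0],[0.06,0,0,0],[0,0,0,0]]' > mv.in && python3 jog.py mv.in | grep -E 'pos|force|wid'
python3 - <<'E'
from h import *
im=imaging.read_camera('top');c=cam('top')
cv2.imwrite('pics/top4.png',cv2.resize(im[110:300,170:490,::-1],None,fx=2.5,fy=2.5,interpolation=cv2.INTER_CUBIC))
print(((proj('top',[cw(-38,30,136),cw(-38,-30,136)],c)-(170,110))*2.5).round())
E
```

```text
tool_pos: [0.4712, 0.0815, 0.1263]
wrist_force: [-6.5, 3.1, 5.5]
width: 0.104
grip_force: 51.2
tool_pos: [0.4736, 0.0808, 0.1264]
wrist_force: [0.3, 1.0, 0.4]
width: 0.399
grip_force: 0.0
tool_pos: [0.4815, 0.1814, 0.268]
wrist_force: [0.9, -0.4, -0.2]
width: 0.402
grip_force: 0.0
tool_pos: [0.4962, 0.4139, 0.2652]
wrist_force: [-0.7, -1.1, -0.6]
width: 0.401
grip_force: 0.0
[[301. 295.]
 [373. 299.]]
```

View pics/top4.png

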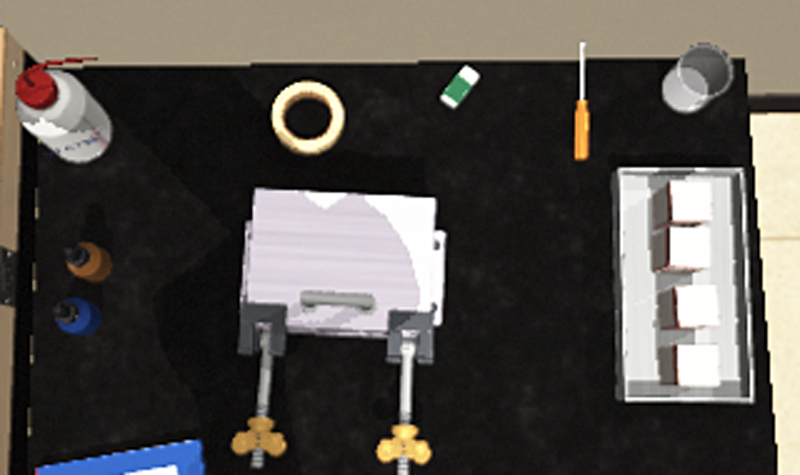

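The lid is shut, with its handle at (301–373, 299) as predicted. Both bolts are out, the four cartons stand in the tray at about (690,200–365), and the bottles are upright.

```bash
python3 -c "
from workcell import bot, imaging, finish_job
print(finish_job())"
```

```text
the job is handed in; nothing more can be done
None
```

The job is handed in with no verdict returned; the last picture showed all four cartons standing in the tray, the lid shut, both bolts swung out and the bottles upright.

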